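# Put the gingerbread cutter away in the push-to-open drawer

## Robot

A 6-joint arm with a two-finger parallel gripper is mounted at the origin on the work surface. World frame = base frame: x ahead of the robot, y to its left, z up, the work surface at z = 0. Lengths are in m, angles in rad, forces in N, time in s.
With the tool pointing down it reaches from about 0.35 to 0.775 m from the base axis. Payload 7.3 kg.
Tool frame: the origin (TCP) lies at the very end of the fingers, on their centre line; the grasp point (between the pads) lies 19 mm behind it (robot.tcp_to_grasp is the distance from the TCP to the grasp point, in m); x points along the fingers, y is the direction in which the jaws open and shut, and the axes are right-handed (so a half turn about x gives the same grasp; the last joint's range is limited). The gripper opens to 92 mm and grips with 3 to 60 N. Pads are 19 mm wide; open, the fingers measure 130 mm over their backs; the gripper's body (75 mm by 190 mm) begins 47 mm behind the grasp point.
Start: joints at [-1.375, 0.342, 1.524, -0, 1.275, -0.146], TCP at [0.176, -0.495, 0.227] pointing down, gripper open.
Joint ranges: [-2.53, 2.53], [-0.77, 2.02], [0.04, 2.7], [-1, 4.14], [0.28, 2.66], [-3.11, 3.11]. Speed limits (rad/s): [2.57, 2.57, 3.14, 3.14, 3.14, 3.14].

## Interface

Orientations are given as [roll, pitch, yaw] about the fixed x, y, z axes, in that order (R = Rz(yaw) Ry(pitch) Rx(roll)).
In Python, from cell import robot gives the robot as it stands.
- The arm moves only by the tool move_arm, never from a script. Its argument "increments" is a list of rows, each a list of 4 numbers: the shift along the tool's x, y, z normalised to -1 to 1, where 1 is 40 cm, then the turn about the tool's x normalised to -1 to 1, where 1 is 60 degrees. In form: [[dx, dy, dz, twist], ...]. A call has 1 to 5 rows; each row is the pose to reach, as a shift and turn from the pose commanded when the call began, along the tool's axes at that moment; what a row does not reach only later rows make up. A row lasts 1/8 s, in which the tool goes at most 62.5 mm and 10.7 degrees, less where a joint would pass 70% of its speed; a pose out of reach is approached as far as the arm can. A call with a number of a shift or a turn outside -1 to 1 is refused whole. A call with a gripper value outside its range is refused whole. "gripper" is the closure, from 0 (fully open) to 1 (shut), set as the call begins (left out, the last holds). The fingers move at their own pace and stop on an object; "squeeze" is the grip in N (left out, the last holds). Time passes only in rows, so rows that repeat a pose let the fingers close. It gives the time, the measured TCP pose, the force and the opening at its end, in the units of the state.
- robot.observe(): the state, without advancing time (a new reading comes with each control period).
- robot.read_camera(name): name is "scene" or "top" or "wrist"; returns the picture (400x640x3 uint8, red, green, blue); there is no depth.
- robot.camera_params(name): a dict with "fx", "fy", "cx", "cy" (pixels), "R" (3x3) and "t" (3): a world point X has camera coordinates R X + t; the wrist camera has in their place "tool_from_camera" (4x4, takes a point from camera to tool coordinates, whose origin is the TCP and whose axes are the tool frame's). Camera axes: x right, y down, z forward; pixel columns grow to the right and rows downward; lengths in m; the calibration is good to about 2 mm. A picture is of the moment at which its call begins: read the wrist's pose just before it. camera_params takes no time and is no camera call.
- robot.hand_in(): hands the job in, once; it reports no verdict.
The state is a dict: "time": time; "qpos": joint angles; "qvel": joint speeds; "joint_efforts": joint torques, N m; "tool_pos": TCP position; "tool_rot": TCP orientation; "contact_force": force on the tool from outside, world axes, zero at the start; "torque": the same for the moment, N m; "opening": finger opening in m.
Only numpy, scipy, OpenCV 4.12 (cv2) and the standard library are available. Lean on these libraries where they do the work, as an engineer would, in place of code of your own. Each camera call takes 0.05 s, during which the arm holds its last target.

## Task

Push gently on the front of the blue-fronted drawer so that its touch latch lets go and it springs open, set the red gingerbread-man cutter down inside, then gently push the drawer in until it latches again and stays shut. Feel for the latch rather than forcing it: never press the drawer with more than 18 N. Leave the other things on the table where they are.

Things in the scene. Friction and masses are not known exactly. Their poses are not given: they have to be found in the camera images.
- unit: white craft-drawer unit fixed to the table, 240 deep (x) by 270 wide (y) by 69 mm tall; origin: centre of its underside; +x points into the unit, so its open front side looks along -x and the drawer slides out along -x. The top panel lies at 62 to 69 mm and covers the unit's whole depth.
- front_face (a point): centre of the outer (pressed) face of the blue drawer front, a plate 262 wide (y), 58 tall (its middle 37 mm above the table), 12 mm thick; axes as the unit's. Latched, the face lies 142 to 160 mm in front (-x) of the unit's origin; sprung open, 237 to 243 mm. A spring drives the drawer outward all the time: about 5 N when shut, 2 N when open; it springs out 95 mm in about 1 s.
- front: the same front plate (origin at its centre). Push-push latch: the inward travel from latched rest to the trip point varies by unit and cannot be seen, 4 to 18 mm; it has tripped once a rubber stop is met about 1 mm further in. The stop adds 8 N per mm, so 8 to 13 N of push means tripped. Easing off, the drawer springs out or, after closing, backs a few mm and stays; let go too early, it springs out.
- drawer: plywood drawer tray behind the front, it slides with it; origin: centre of its inner floor; axes as the unit's. Inside 180 (x) by 226 mm (y), walls 28 mm tall, inner floor 21 mm above the table. When sprung open the part of it that is clear of the unit's top reaches from 22 to 115 mm behind the front's outer face.
- cutter_mid (a point): centre, half-way up, of the red gingerbread-man plastic cutter, 62 long (x, head towards +x) by 44 wide (y, across the arms) by 30 mm tall, loose, standing flat on the table, about 60 g; the flat arm ends, 20 mm long and centred on this point, are gripped from above, 44 mm apart along y.
- cutter: the same red cutter; origin: centre of its underside, axes as above.
- star: the yellow star-shaped plastic cutter, about 50 mm across, 30 mm tall; origin: centre of its underside; loose, to be left alone
- flower: the green flower-shaped plastic cutter, 52 mm across, 30 mm tall; origin: centre of its underside; loose, to be left alone
- biscuit1: a brown iced gingerbread-man biscuit, 62 by 44 by 12 mm, on a sheet of paper; origin: centre of its underside; loose, to be left alone
- biscuit2: another brown iced gingerbread-man biscuit, 62 by 44 by 12 mm, on a sheet of paper; origin: centre of its underside; loose, to be left alone
- bowl: a white bowl, 110 mm across, 50 mm tall; origin: centre of its underside; loose, to be left alone
- beaker: a blue beaker, 72 mm across, 85 mm tall; origin: centre of its underside; loose, to be left alone
- sprinkles: an amber jar with orange cap, 56 mm across, 85 mm tall; origin: centre of its underside; loose, to be left alone
Things that resemble listed ones, but are neither listed nor needed, are in the scene too. What is meant by the cutter is not white, and is the larger of those in its own colour.

How it is judged:
On the way, in this order (a step that is already met when the one before it is completed fails the run):
1. the drawer has sprung open (x of front_face in the frame of unit below -0.225 m), for 0.2 s.
2. the red cutter lies released in the open drawer (x of cutter_mid in the frame of drawer between -0.095 and 0.095 m and y of cutter_mid in the frame of drawer between -0.115 and 0.115 m and z of cutter_mid in the frame of drawer between 0 and 0.028 m and contact force between the fingers and cutter below 0.1 N and x of front_face in the frame of unit below -0.2 m and linear speed of cutter below 0.02 m/s), for 0.2 s.
At the end, for the whole second after the job is handed in: the drawer is latched shut by itself (its front face less than 168 mm in front of the unit's origin) and still, with the red cutter lying inside it (its centre within the drawer's walls and less than 28 mm above the inner floor), released and at rest (x of front_face in the frame of unit above -0.168 m and linear speed of drawer below 0.01 m/s and x of cutter_mid in the frame of drawer between -0.095 and 0.095 m and y of cutter_mid in the frame of drawer between -0.115 and 0.115 m and z of cutter_mid in the frame of drawer between 0 and 0.028 m and contact force between the fingers and cutter below 0.1 N and linear speed of cutter below 0.02 m/s); the robot touches nothing.
It fails at once if the drawer or its front is pressed with more than 18 N by the robot (contact force between drawer and the fingers above 18 N or contact force between drawer and the arm above 18 N).
It fails at once if another thing on the table is moved by more than 30 mm (distance of any of star, flower, biscuit1, biscuit2, bowl, beaker, sprinkles from where it was at the start of the episode above 0.03 m).
It also fails if it takes over 72 s, if anything falls off the work surface, if the arm or the gripper's body presses on something with over 40 N, if the wrist force passes 120 N, or if a joint passes its speed limit or range.

## Working session

There is one attempt and no reset: what is moved stays moved. The work goes in short steps, Python scripts to look and compute and a tool call to move; the robot and the scene stay as the last step left them, time stands still between calls to the robot, and variables do not carry over. Pictures are saved under pics/ and viewed, and the job is handed in when it is done.

Besides the shell and the picture viewer there is one more tool, called after ">>>" as name([rows], argument=value, ...), one row to a line, values as JSON. move_arm: Moves the arm, as the interface text tells. Its arguments: {"type":"object","properties":{"increments":{"type":"array","items":{"type":"array","items":{"type":"number"}}},"gripper":{"type":"number"},"squeeze":{"type":"number"}},"required":["increments"]}

```bash
ls; mkdir -p pics; python3 - <<'E'
from cell import robot
import cv2
o=robot.observe()
for k,v in o.items(): print(k,v)
for n in ["scene","top","wrist"]:
    im=robot.read_camera(n); cv2.imwrite(f"pics/{n}0.png",im[:,:,::-1])
    print(n,robot.camera_params(n))
E
```

```text
pics
time 0.0
qpos [-1.37499421e+00  3.42704814e-01  1.52504467e+00 -4.75112721e-05
  1.27538405e+00 -1.46003772e-01]
qvel [-7.78258017e-04 -7.49020185e-04  1.01968211e-05 -1.65006032e-03
 -6.04217223e-04  4.69590942e-04]
joint_efforts [ 8.68594143e-04 -4.31236374e+01 -2.44213647e+01  7.19187269e-02
  5.59924264e-02 -1.37768052e-04]
tool_pos [ 0.17589738 -0.49421281  0.22604461]
tool_rot [-1.68732436  1.56925477  1.79608805]
contact_force [ 0.00551933  0.1686832  -0.0507632 ]
torque [ 0.0378459   0.02500198 -0.02351255]
opening 0.09203799326497758
scene {'fx': 375.43519651585734, 'fy': 375.43519651585734, 'cx': 319.7772542334808, 'cy': 200.81502241219994, 'R': array([[-0.28241508,  0.95927273, -0.00612835],
       [ 0.63787253,  0.18301398, -0.74808055],
       [-0.7164917 , -0.21517833, -0.66357964]]), 't': array([ 0.15008493, -0.32210979,  1.56995469])}
top {'fx': 440.81891758143325, 'fy': 440.81891758143325, 'cx': 324.0029642128828, 'cy': 201.29766748032196, 'R': array([[-0.02025052, -0.99975673, -0.00873998],
       [-0.99593754,  0.02093879, -0.08757841],
       [ 0.08774011,  0.00693097, -0.99611929]]), 't': array([0.02922728, 0.57262746, 1.20688455])}
wrist {'fx': 289.7200963088957, 'fy': 289.7200963088957, 'cx': 323.57951987439395, 'cy': 201.79122177234947, 'tool_from_camera': array([[-4.00475337e-04, -2.92406920e-01,  9.56293905e-01,
        -1.58762613e-01],
       [ 9.99999920e-01, -1.28436814e-04,  3.79506227e-04,
        -1.55548372e-04],
       [ 1.18530958e-05,  9.56293980e-01,  2.92406948e-01,
        -7.90292062e-02],
       [ 0.00000000e+00,  0.00000000e+00,  0.00000000e+00,
         1.00000000e+00]])}
```

View pics/scene0.png

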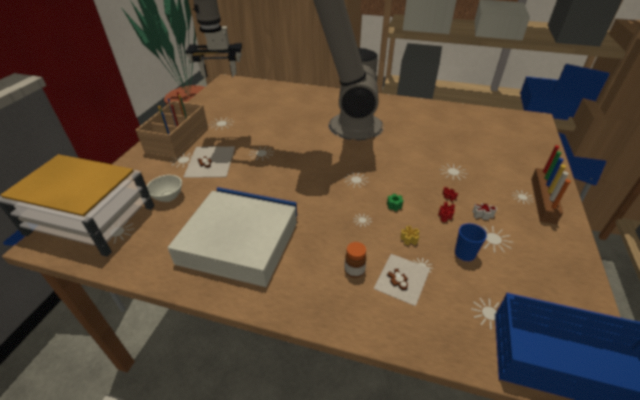

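View pics/top0.png

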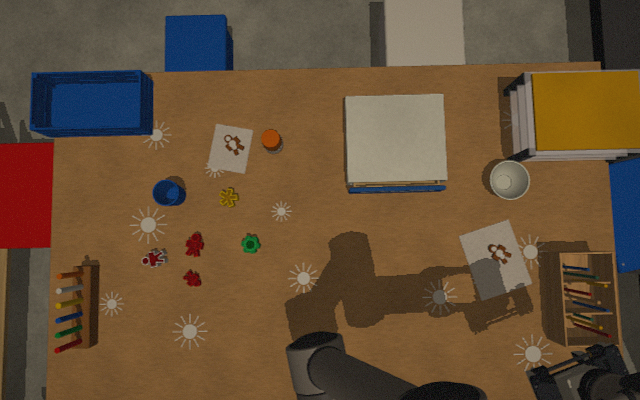

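View pics/wrist0.png

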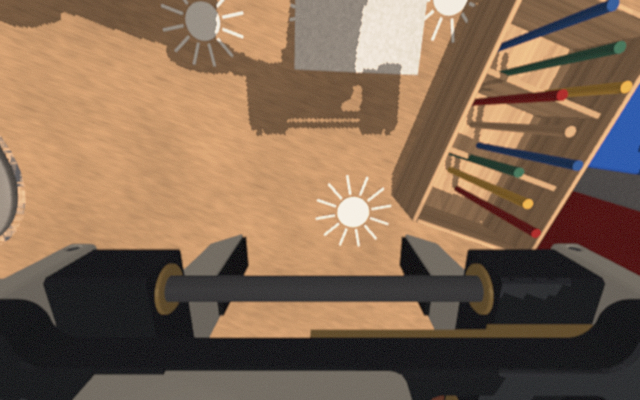

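Candidates for the cutter (top camera): the larger red one at (194,244), the smaller red one at (193,279) and the white one with red at (154,258). The description points to the one at (194,244). I'll check that in a close crop and measure.

```bash
cat > h.py <<'E'
import numpy as np, cv2
from cell import robot
from scipy.spatial.transform import Rotation as Ro
def proj(n,X):
    p=robot.camera_params(n); c=p['R']@np.array(X,float)+p['t']
    return np.array([p['fx']*c[0]/c[2]+p['cx'],p['fy']*c[1]/c[2]+p['cy']])
def ray(n,uv,o=None):
    p=robot.camera_params(n); d=np.array([(uv[0]-p['cx'])/p['fx'],(uv[1]-p['cy'])/p['fy'],1])
    if n=='wrist':
        R=Ro.from_euler('xyz',o['tool_rot']).as_matrix(); T=p['tool_from_camera']
        return R@T[:3,3]+np.array(o['tool_pos']), R@T[:3,:3]@d
    return -p['R'].T@p['t'], p['R'].T@d
def onz(n,uv,z,o=None):
    c,d=ray(n,uv,o); return c+d*(z-c[2])/d[2]
def tri(rs):
    A=np.zeros((3,3));b=np.zeros(3)
    for c,d in rs:
        d=d/np.linalg.norm(d);P=np.eye(3)-np.outer(d,d);A+=P;b+=P@c
    X=np.linalg.solve(A,b)
    res=[np.linalg.norm(np.cross(X-c,d/np.linalg.norm(d))) for c,d in rs]
    return X,res
E
python3 - <<'E'
from h import *
np.set_printoptions(precision=4,suppress=True)
im=cv2.imread('pics/top0.png'); s=cv2.imread('pics/scene0.png')
a=cv2.resize(im[225:300,140:270],None,fx=6,fy=6,interpolation=cv2.INTER_CUBIC)
cv2.imwrite('pics/c1.png',a)
b=cv2.resize(im[85:205,335:455],None,fx=5,fy=5,interpolation=cv2.INTER_CUBIC)
cv2.imwrite('pics/c2.png',b)
c=cv2.resize(s[170:300,160:320],None,fx=5,fy=4.6,interpolation=cv2.INTER_CUBIC)
c=cv2.resize(s[180:300,165:305],None,fx=5,fy=5,interpolation=cv2.INTER_CUBIC)
cv2.imwrite('pics/c3.png',c)
c=cv2.resize(s[170:230,380:510],None,fx=6,fy=6,interpolation=cv2.INTER_CUBIC)
cv2.imwrite('pics/c4.png',c)
for n,i in(('top',im),('scene',s)):
    hsv=cv2.cvtColor(i,cv2.COLOR_BGR2HSV)
    m=((hsv[...,0]<6)|(hsv[...,0]>174))&(hsv[...,1]>150)&(hsv[...,2]>60)
    N,l,st,ce=cv2.connectedComponentsWithStats(m.astype(np.uint8))
    for k in range(1,N):
        if 40<st[k,4]<2000: print(n,st[k],ce[k],onz(n,ce[k],.03))
E
```

```text
top [186 234  18  23 270] [194.2148 244.6481] [0.4598 0.3789 0.03  ]
top [149 253  14  13  91] [153.5385 258.3846] [0.4243 0.4914 0.03  ]
top [183 271  18  15 156] [192.109  279.0192] [0.3659 0.3842 0.03  ]
top [ 55 340  27  13  74] [ 67.2297 346.3514] [0.1915 0.7236 0.03  ]
scene [544 146  14  26  70] [550.6    158.3571] [0.0984 0.7215 0.03  ]
scene [444 188  13  12 111] [449.4775 193.7027] [0.3941 0.3864 0.03  ]
scene [439 203  15  19 194] [446.1186 211.9897] [0.4836 0.3797 0.03  ]
```

View pics/c1.png

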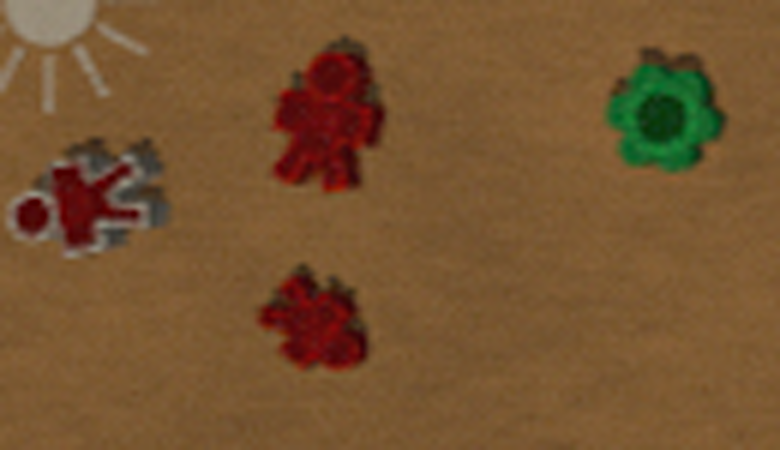

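View pics/c2.png

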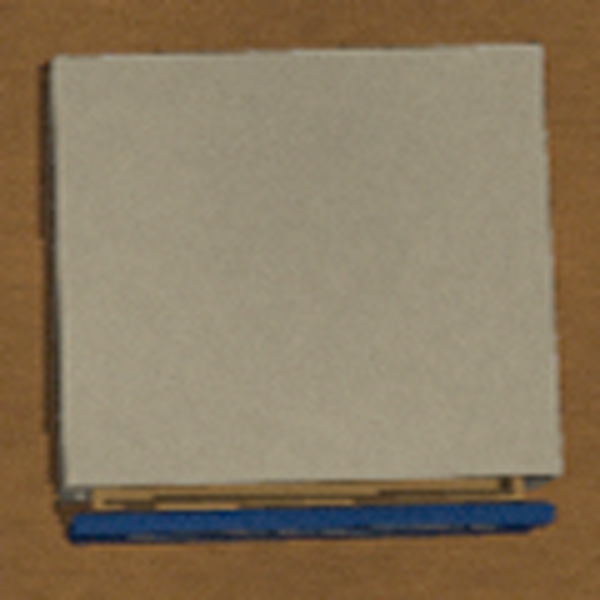

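View pics/c3.png

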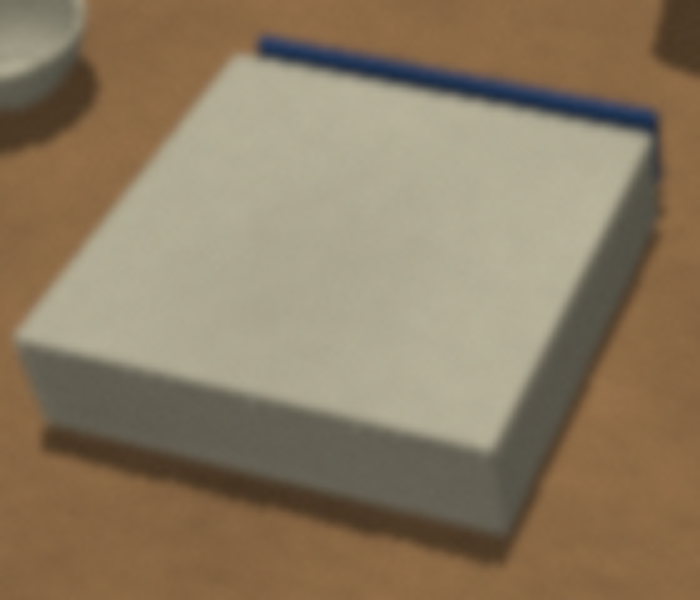

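View pics/c4.png

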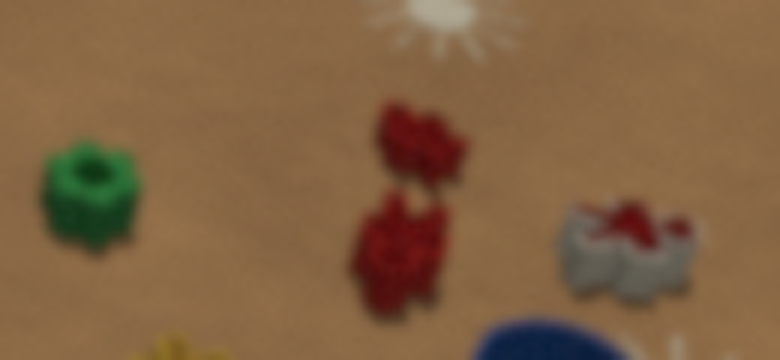

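The crop shows the larger red man at top (194,244), head pointing roughly +x and tilted; the smaller red one is a different, turned cutter. I'll triangulate the unit, the front and the cutter.

```bash
python3 - <<'E'
from h import *
np.set_printoptions(precision=4,suppress=True)
T=lambda u,v:(u/5+335,v/5+85)
S=lambda u,v:(u/5+165,v/5+180)
P=[]
for n,a,b in (('f-',T(562,475),S(245,55)),('f+',T(65,488),S(655,130)),('b+',T(52,58),S(492,450)),('b-',T(542,45),S(18,340))):
    X,r=tri([ray('top',a),ray('scene',b)]); P.append(onz('top',a,.069)); print(n,X,r,P[-1],onz('scene',b,.069))
f_,fp,bp,b_=P
c=sum(P)/4; print('centre',c,'yaw',[np.arctan2(*(q-p)[[1,0]]) for p,q in((f_,b_),(fp,bp))],np.arctan2(*(-(fp-f_))[[0,1]]), np.linalg.norm(b_-f_),np.linalg.norm(fp-f_))
for uv in ((72,518),(72,541),(555,505),(555,525)): print('front',onz('top',T(*uv),.066))
C=lambda u,v:(u/6+140,v/6+225)
K=lambda u,v:(u/6+380,v/6+170)
print('cutter')
for nm,uv in dict(head=(336,73),armL=(283,122),armR=(377,122),legL=(293,172),legR=(340,178),c=(328,122)).items(): print(nm,onz('top',C(*uv),.03))
print('scene cutter top centre guess',onz('scene',K(400,245),.03))
E
```

```text
f- [ 0.6196 -0.3161  0.0614] [np.float64(0.003403939464678825), np.float64(0.0034039394646789988)] [ 0.62   -0.3172  0.069 ] [ 0.6271 -0.3065  0.069 ]
f+ [ 0.6187 -0.0476  0.0652] [np.float64(0.0014482479942673414), np.float64(0.0014482479942673372)] [ 0.6186 -0.0488  0.069 ] [ 0.6223 -0.0446  0.069 ]
b+ [ 0.8591 -0.0478  0.0629] [np.float64(0.00015840184199834018), np.float64(0.00015840184199833736)] [ 0.8572 -0.0476  0.069 ] [ 0.8633 -0.0451  0.069 ]
b- [ 0.86   -0.3173  0.0605] [np.float64(0.0020520273326714183), np.float64(0.002052027332671565)] [ 0.8583 -0.3169  0.069 ] [ 0.8656 -0.3085  0.069 ]
centre [ 0.7385 -0.1826  0.069 ] yaw [np.float64(0.0013106538188314548), np.float64(0.004966464405479235)] 3.136629630700982 0.2382914763756508 0.26841200283771316
front [ 0.6026 -0.0523  0.066 ]
front [ 0.5901 -0.052   0.066 ]
front [ 0.6041 -0.3135  0.066 ]
front [ 0.5932 -0.3131  0.066 ]
cutter
head [0.4804 0.3741 0.03  ]
armL [0.4583 0.3985 0.03  ]
armR [0.4575 0.355  0.03  ]
legL [0.4353 0.3937 0.03  ]
legR [0.4321 0.372  0.03  ]
c [0.4579 0.3777 0.03  ]
scene cutter top centre guess [0.4779 0.381  0.03  ]
```

```bash
cat >> h.py <<'E'
def plan(target,yaw=None):
    """shift in normalised tool axes from measured pose; yaw = desired angle of tool y axis (world, mod pi)"""
    o=robot.observe(); R=Ro.from_euler('xyz',o['tool_rot']).as_matrix()
    d=R.T@(np.array(target)-o['tool_pos'])
    print('t',round(o['time'],2),'tcp',np.round(o['tool_pos'],4),'F',np.round(o['contact_force'],2),'open',round(o['opening'],4))
    print('tool y ang',np.degrees(np.arctan2(R[1,1],R[0,1])),'z',np.round(R[:,2],3),'x',np.round(R[:,0],4))
    print('norm shift',np.round(d/0.4,4),'mm',np.round(d*1000,1))
    if yaw is not None:
        # turn about tool x by t: y' = cos t y + sin t z
        w=np.array([np.cos(yaw),np.sin(yaw),0]); t=np.arctan2(w@R[:,2],w@R[:,1]); 
        for a in (t,t-np.sign(t)*np.pi): print('twist norm',round(np.degrees(a)/60,4),'deg',np.degrees(a),'q6',o['qpos'][5])
E
python3 - <<'E'
from h import *
plan((.555,-.183,.12),np.pi/2)
E
```

```text
t 0.15 tcp [ 0.1759 -0.4943  0.2262] F [ 0.42  0.22 -0.14] open 0.092
tool y ang -70.41888148321044 z [-0.942 -0.335 -0.   ] x [-2.0e-04  1.1e-03 -1.0e+00]
norm shift [ 0.2662 -0.4154 -1.1537] mm [ 106.5 -166.2 -461.5]
twist norm -2.6736 deg -160.4188799101794 q6 -0.14597886916156252
twist norm 0.3264 deg 19.581120089820597 q6 -0.14597886916156252
```

```bash
python3 - <<'E'
from h import *
plan((.53,-.183,.2),np.pi/2)
E
```

```text
t 0.15 tcp [ 0.1759 -0.4943  0.2262] F [ 0.42  0.22 -0.14] open 0.092
tool y ang -70.41888148321044 z [-0.942 -0.335 -0.   ] x [-2.0e-04  1.1e-03 -1.0e+00]
norm shift [ 0.0662 -0.4366 -1.0948] mm [  26.5 -174.6 -437.9]
twist norm -2.6736 deg -160.4188799101794 q6 -0.14597886916156252
twist norm 0.3264 deg 19.581120089820597 q6 -0.14597886916156252
```

>>> move_arm([
  [0.02,-0.4,-1.0,0.326],
  [0.04,-0.4,-1.0,0.326],
  [0.06,-0.4,-1.0,0.326],
  [0.066,-0.43,-1.0,0.326],
  [0.066,-0.43,-1.0,0.326],
], gripper=1)

```text
time: 0.78
tool_pos: [0.4024, -0.2875, 0.2098]
tool_rot: [1.926, 1.571, -1.215]
contact_force: [0.8, -0.5, -0.8]
opening: 0.0464
```

```bash
python3 - <<'E'
from h import *
plan((.55,-.183,.08),np.pi/2)
E
```

```text
t 0.78 tcp [ 0.4024 -0.2875  0.2098] F [ 0.81 -0.46 -0.75] open 0.0464
tool y ang -89.9909000058323 z [-1. -0. -0.] x [ 1.e-04 -2.e-04 -1.e+00]
norm shift [ 0.3244 -0.2613 -0.3689] mm [ 129.8 -104.5 -147.6]
twist norm -2.9998 deg -179.99089939177674 q6 0.7952802227670979
twist norm 0.0002 deg 0.009100608223276064 q6 0.7952802227670979
```

>>> move_arm([
  [0.1,-0.2,-0.25,0],
  [0.2,-0.26,-0.32,0],
  [0.3,-0.26,-0.32,0],
  [0.4,-0.26,-0.32,0],
  [0.43,-0.26,-0.32,0],
], gripper=1)

```text
time: 1.4
tool_pos: [0.5271, -0.1829, 0.034]
tool_rot: [-0.464, 1.563, 2.68]
contact_force: [-0.3, -0.5, 0.8]
opening: 0.0012
```

```bash
python3 - <<'E'
from h import *
im=robot.read_camera('wrist'); cv2.imwrite('pics/w1.png',im[:,:,::-1])
plan((.58,-.183,.037),np.pi/2)
E
```

```text
t 1.45 tcp [ 0.5274 -0.184   0.0349] F [ 0.24  0.59 -0.13] open 0.0007
tool y ang -89.9189687273575 z [-1.    -0.001  0.006] x [-0.0057  0.0026 -1.    ]
norm shift [-0.006  -0.0022 -0.1314] mm [ -2.4  -0.9 -52.6]
twist norm -2.9986 deg -179.9181057396783 q6 1.096923503434009
twist norm 0.0014 deg 0.08189426032168659 q6 1.096923503434009
```

View pics/w1.png

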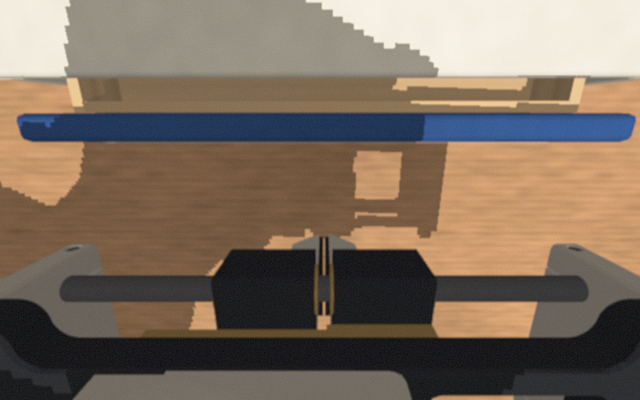

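Wrist view: blue front spans columns 19–634, centred on the tool at ~326, its lower edge at row ~140; fingers shut at (324,250). The front is straight ahead.

```bash
python3 - <<'E'
from h import *
o=robot.observe()
for uv in ((60,140),(326,140),(600,140),(326,115)): print(uv,np.round(onz('wrist',uv,.066,o),4))
E
```

```text
(60, 140) [ 0.5954 -0.07    0.066 ]
(326, 140) [ 0.5956 -0.1849  0.066 ]
(600, 140) [ 0.5957 -0.3029  0.066 ]
(326, 115) [ 0.6059 -0.1849  0.066 ]
```

>>> move_arm([
  [0,0,-0.04,0],
  [0,0,-0.08,0],
  [0,0,-0.08,0],
])

```text
time: 1.82
tool_pos: [0.5626, -0.1865, 0.0404]
tool_rot: [2.65, 1.566, -0.492]
contact_force: [-0.3, -0.3, -0.2]
opening: 0.0004
```

>>> move_arm([
  [0,0,-0.01,0],
  [0,0,-0.02,0],
  [0,0,-0.03,0],
  [0,0,-0.03,0],
])

```text
time: 2.33
tool_pos: [0.5734, -0.185, 0.0379]
tool_rot: [2.238, 1.571, -0.903]
contact_force: [-0.1, 0.1, -0.3]
opening: 0.0007
```

>>> move_arm([
  [0,0,-0.005,0],
  [0,0,-0.01,0],
  [0,0,-0.015,0],
  [0,0,-0.015,0],
])

```text
time: 2.82
tool_pos: [0.5794, -0.185, 0.0379]
tool_rot: [2.449, 1.571, -0.692]
contact_force: [0.5, -0.2, -0.4]
opening: 0.0003
```

>>> move_arm([
  [0,0,-0.005,0],
  [0,0,-0.01,0],
  [0,0,-0.01,0],
])

```text
time: 3.2
tool_pos: [0.5834, -0.185, 0.038]
tool_rot: [2.315, 1.571, -0.827]
contact_force: [0.3, 0.4, 0.5]
opening: 0.0004
```

>>> move_arm([
  [0,0,-0.005,0],
  [0,0,-0.01,0],
  [0,0,-0.01,0],
])

```text
time: 3.58
tool_pos: [0.5865, -0.185, 0.0379]
tool_rot: [-0.128, 1.569, 3.014]
contact_force: [-4.7, -0.3, 2.1]
opening: 0.0004
```

>>> move_arm([
  [0,0,-0.004,0],
  [0,0,-0.006,0],
  [0,0,-0.006,0],
])

```text
time: 3.95
tool_pos: [0.589, -0.185, 0.0379]
tool_rot: [-0.16, 1.569, 2.982]
contact_force: [-5.0, 0.2, 2.1]
opening: 0.0004
```

>>> move_arm([
  [0,0,-0.0025,0],
  [0,0,-0.004,0],
  [0,0,-0.004,0],
])

```text
time: 4.32
tool_pos: [0.5908, -0.1849, 0.0379]
tool_rot: [-0.182, 1.57, 2.96]
contact_force: [-4.5, -0.9, 1.2]
opening: 0.0004
```

>>> move_arm([
  [0,0,-0.002,0],
  [0,0,-0.002,0],
])

```text
time: 4.58
tool_pos: [0.5917, -0.185, 0.0379]
tool_rot: [-0.137, 1.57, 3.005]
contact_force: [-5.3, 0.6, 3.8]
opening: 0.0006
```

>>> move_arm([
  [0,0,-0.002,0],
  [0,0,-0.002,0],
])

```text
time: 4.82
tool_pos: [0.5925, -0.185, 0.0379]
tool_rot: [-0.151, 1.57, 2.991]
contact_force: [-4.1, -0.2, 2.1]
opening: 0.0001
```

>>> move_arm([
  [0,0,-0.002,0],
  [0,0,-0.002,0],
])

```text
time: 5.08
tool_pos: [0.5928, -0.1849, 0.0379]
tool_rot: [-0.152, 1.569, 2.99]
contact_force: [-7.0, 0.5, 3.7]
opening: 0.0006
```

>>> move_arm([
  [0,0,-0.001,0],
  [0,0,-0.001,0],
])

```text
time: 5.32
tool_pos: [0.5929, -0.1849, 0.0379]
tool_rot: [-0.149, 1.568, 2.993]
contact_force: [-7.8, 0.1, 4.8]
opening: 0.0004
```

>>> move_arm([
  [0,0,-0.0015,0],
  [0,0,-0.0015,0],
])

```text
time: 5.58
tool_pos: [0.5931, -0.1849, 0.0378]
tool_rot: [-0.156, 1.567, 2.986]
contact_force: [-9.6, -0.8, 5.4]
opening: 0.0004
```

>>> move_arm([
  [0,0,-0.001,0],
  [0,0,-0.001,0],
])

```text
time: 5.82
tool_pos: [0.5932, -0.1849, 0.0379]
tool_rot: [-0.153, 1.567, 2.989]
contact_force: [-9.7, -0.3, 5.6]
opening: 0.0008
```

Tripped. Now back off quickly.

>>> move_arm([
  [0,0,0.05,0],
  [0,0,0.2,0],
  [0,0,0.36,0],
  [0,0,0.4,0],
  [-0.05,0,0.4,0],
])

```text
time: 6.45
tool_pos: [0.4337, -0.1848, 0.0575]
tool_rot: [-0.823, 1.569, 2.317]
contact_force: [1.3, -0.1, 0.9]
opening: 0.0001
```

>>> move_arm([
  [-0.15,0,0,0],
  [-0.3,0,0,0],
  [-0.42,0,0,0],
  [-0.42,0,0,0],
], gripper=0)

```text
time: 6.95
tool_pos: [0.4377, -0.1863, 0.2301]
tool_rot: [2.628, 1.56, -0.513]
contact_force: [0.5, 0.3, 0.5]
opening: 0.0363
```

```bash
python3 - <<'E'
from h import *
im=robot.read_camera('top'); cv2.imwrite('pics/top1.png',im[:,:,::-1])
plan((.458,.378,.2),np.pi/2)
E
```

```text
t 7.0 tcp [ 0.4364 -0.1856  0.2276] F [ 0.48  0.34 -0.37] open 0.0402
tool y ang -89.97632001951656 z [-1.    -0.    -0.005] x [ 0.0051 -0.0027 -1.    ]
norm shift [ 0.0653 -1.4091 -0.0542] mm [  26.1 -563.7  -21.7]
twist norm -2.9996 deg -179.97551424293835 q6 1.0060215007091329
twist norm 0.0004 deg 0.02448575706165263 q6 1.0060215007091329
```

View pics/top1.png

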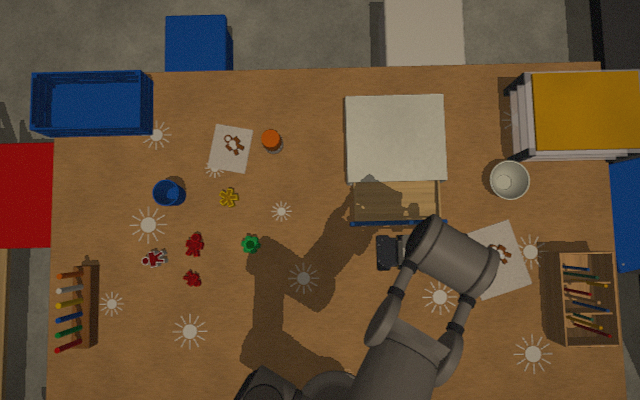

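The drawer has opened; its blue front now sits at row ~223. Next I go over the cutter.

>>> move_arm([
  [0,-0.16,0,0],
  [0,-0.32,0,0],
  [0,-0.48,0,0],
  [0,-0.64,0,0],
  [0,-0.8,0,0],
], gripper=0)

```text
time: 7.62
tool_pos: [0.4343, 0.1295, 0.2244]
tool_rot: [-0.014, 1.569, 3.128]
contact_force: [0.7, -0.7, -0.0]
opening: 0.0892
```

>>> move_arm([
  [0.02,-0.16,-0.02,0],
  [0.05,-0.32,-0.04,0],
  [0.05,-0.48,-0.04,0],
  [0.05,-0.6,-0.04,0],
  [0.05,-0.6,-0.04,0],
])

```text
time: 8.25
tool_pos: [0.4495, 0.3708, 0.2031]
tool_rot: [0.187, 1.568, -2.95]
contact_force: [-0.3, 0.0, -0.5]
opening: 0.092
```

```bash
python3 - <<'E'
from h import *
o=robot.observe()
im=robot.read_camera('wrist'); cv2.imwrite('pics/w2.png',im[:,:,::-1])
print({k:np.round(o[k],4).tolist() for k in('time','tool_pos','tool_rot','qvel')})
np.save('o2.npy',np.r_[o['tool_pos'],o['tool_rot']])
plan((.458,.378,.2),np.pi/2)
E
```

```text
{'time': 8.25, 'tool_pos': [0.4495, 0.3708, 0.2031], 'tool_rot': [0.1867, 1.5682, -2.9499], 'qvel': [-0.0621, -0.0385, 0.0583, -0.0295, 0.0069, -0.033]}
t 8.3 tcp [0.4498 0.3687 0.2034] F [-0.05  0.01  1.14] open 0.0917
tool y ang -89.8037637205178 z [-1.    -0.003  0.003] x [-0.0027 -0.0016 -1.    ]
norm shift [ 0.0085 -0.0231 -0.0207] mm [ 3.4 -9.3 -8.3]
twist norm -2.9967 deg -179.80401393831795 q6 2.122314536158501
twist norm 0.0033 deg 0.19598606168204258 q6 2.122314536158501
```

View pics/w2.png

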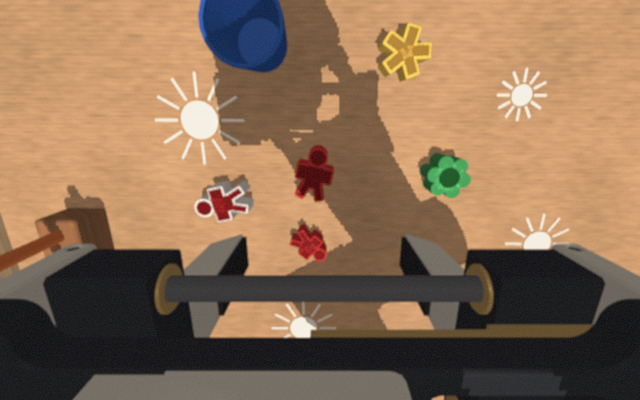

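The larger red man sits at about (315,175), head up at (318,155); the smaller one is at (310,240). Close crop and measure.

```bash
python3 - <<'E'
from h import *
o=robot.observe()
im=robot.read_camera('wrist')[:,:,::-1]
np.save('o3.npy',np.r_[o['tool_pos'],o['tool_rot']])
print(np.round(o['tool_pos'],4), np.round(o['qvel'],3))
cv2.imwrite('pics/w3c.png',cv2.resize(im[135:215,270:370],None,fx=7,fy=7,interpolation=cv2.INTER_CUBIC))
E
```

```text
[0.4498 0.3687 0.2034] [-0.047 -0.031  0.028 -0.011  0.007 -0.009]
```

View pics/w3c.png

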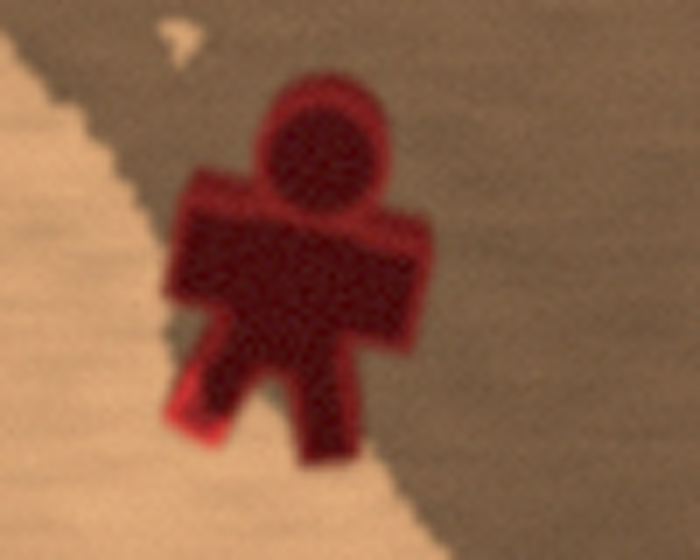

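```bash
python3 - <<'E'
from h import *
a=np.load('o3.npy'); o=dict(tool_pos=a[:3],tool_rot=a[3:])
W=lambda u,v:(u/7+270,v/7+135)
for u,v in((298,268),(165,297),(408,350),(190,195),(432,235),(322,158)): print(onz('wrist',W(u,v),.03,o).round(4))
C=lambda u,v:(u/6+140,v/6+225)
# top arm block
print(tri([ray('wrist',W(298,268),o),ray('top',C(328,122))]), tri([ray('wrist',W(322,158),o),ray('top',C(336,73))]))
plan((.459,.379,.08),np.pi/2-.21)
E
```

```text
[0.4614 0.3812 0.03  ]
[0.4565 0.4035 0.03  ]
[0.4475 0.3628 0.03  ]
[0.4736 0.3989 0.03  ]
[0.4671 0.359  0.03  ]
[0.4797 0.3772 0.03  ]
(array([0.45810293, 0.38196501, 0.01503294]), [np.float64(0.00034574374371251483), np.float64(0.0003457437437126415)]) (array([0.47957461, 0.37680068, 0.02282507]), [np.float64(0.0010420449511695786), np.float64(0.0010420449511695342)])
t 8.35 tcp [0.4501 0.3675 0.2039] F [ 0.62  0.51 -0.39] open 0.0916
tool y ang -89.90160674865093 z [-1.    -0.002  0.002] x [-0.0025 -0.0019 -1.    ]
norm shift [ 0.3096 -0.0294 -0.0232] mm [123.8 -11.8  -9.3]
twist norm -2.7978 deg -167.8697638240855 q6 2.1221290317650556
twist norm 0.2022 deg 12.130236175914495 q6 2.1221290317650556
```

>>> move_arm([
  [0.1,-0.03,-0.022,0.1],
  [0.2,-0.031,-0.022,0.2],
  [0.27,-0.031,-0.022,0.2],
  [0.27,-0.031,-0.022,0.2],
  [0.27,-0.031,-0.022,0.2],
])

```text
time: 8.98
tool_pos: [0.4605, 0.3794, 0.099]
tool_rot: [-2.466, 1.569, 0.465]
contact_force: [-0.6, -0.9, -0.2]
opening: 0.0921
```

```bash
python3 - <<'E'
from h import *
o=robot.observe()
im=robot.read_camera('wrist')[:,:,::-1]
np.save('o4.npy',np.r_[o['tool_pos'],o['tool_rot']])
print(np.round(o['tool_pos'],4), np.round(o['qvel'],3))
cv2.imwrite('pics/w4.png',im)
E
```

```text
[0.4605 0.3794 0.099 ] [ 0.006 -0.014 -0.016 -0.    -0.001  0.002]
```

View pics/w4.png

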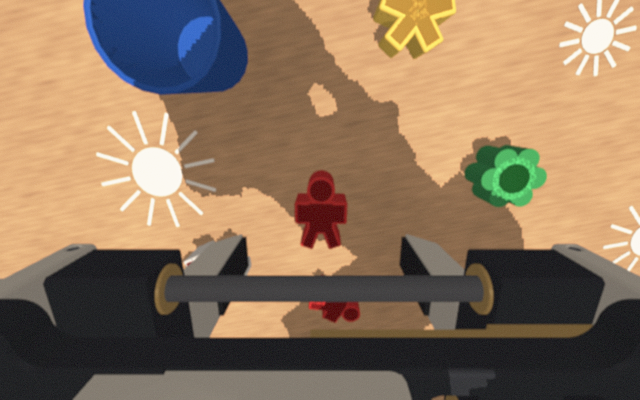

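```bash
python3 - <<'E'
from h import *
im=cv2.imread('pics/w4.png')
cv2.imwrite('pics/w4c.png',cv2.resize(im[160:255,275:370],None,fx=6,fy=6,interpolation=cv2.INTER_CUBIC))
E
```

```text
(no output)
```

View pics/w4c.png

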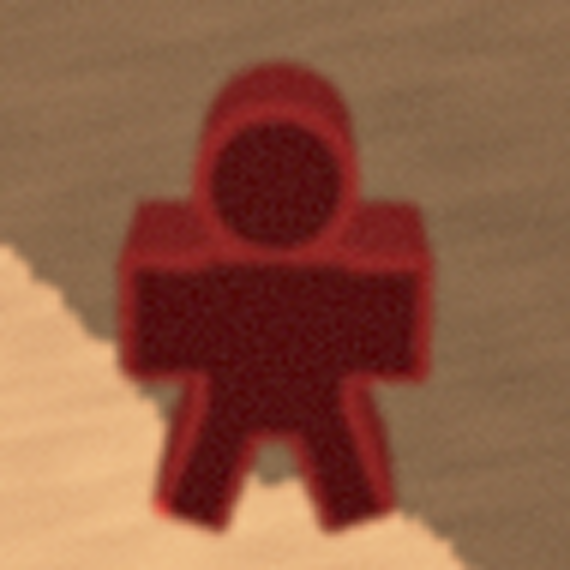

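```bash
python3 - <<'E'
from h import *
L=lambda f:(lambda a:dict(tool_pos=a[:3],tool_rot=a[3:]))(np.load(f))
o4,o3=L('o4.npy'),L('o3.npy')
p4=(321.1,213);p3=(312.6,173.3)
print(onz('wrist',p4,.03,o4),tri([ray('wrist',p4,o4),ray('wrist',p3,o3)]))
for q in ((120,318),(433,318)): print(onz('wrist',(q[0]/6+275,213),.03,o4))
c=onz('wrist',p4,.03,o4); plan((c[0],c[1],.006),np.pi/2-.21)
E
```

```text
[0.46064175 0.38148528 0.03      ] (array([0.46272823, 0.38095183, 0.03621515]), [np.float64(2.9329803041237206e-05), np.float64(2.9329803041233228e-05)])
[0.46516987 0.40272193 0.03      ]
[0.45611957 0.3602765  0.03      ]
t 9.03 tcp [0.4606 0.3797 0.0994] F [-0.34 -0.36  0.8 ] open 0.0919
tool y ang -102.02522071475738 z [-0.978  0.208 -0.002] x [ 0.0022  0.0013 -1.    ]
norm shift [ 0.2336 -0.0039  0.0013] mm [93.4 -1.6  0.5]
twist norm -2.9999 deg -179.99328667620554 q6 2.3418919895611596
twist norm 0.0001 deg 0.00671332379446569 q6 2.3418919895611596
```

>>> move_arm([
  [0.1,-0.004,0,0],
  [0.2,-0.004,0,0],
  [0.228,-0.004,0,0],
  [0.232,-0.004,0,0],
  [0.232,-0.004,0,0],
])

```text
time: 9.65
tool_pos: [0.4611, 0.3821, 0.0069]
tool_rot: [-2.398, 1.568, 0.535]
contact_force: [-0.7, 0.3, 0.1]
opening: 0.0919
```

>>> move_arm([
  [0,0,0,0],
  [0,0,0,0],
  [0,0,0,0],
  [0,0,0,0],
  [0,0,0,0],
], gripper=1, squeeze=10)

```text
time: 10.28
tool_pos: [0.4599, 0.3814, 0.0051]
tool_rot: [1.435, 1.571, -1.916]
contact_force: [0.3, -0.3, 0.1]
opening: 0.0463
```

>>> move_arm([
  [0,0,0,0],
  [0,0,0,0],
])

```text
time: 10.52
tool_pos: [0.4599, 0.3814, 0.0051]
tool_rot: [1.265, 1.571, -2.086]
contact_force: [0.4, -0.2, -1.2]
opening: 0.0438
```

>>> move_arm([
  [-0.05,0,0,0],
  [-0.2,0,0,0],
  [-0.35,0,0,0],
  [-0.45,0,0,0],
  [-0.45,0,0,0],
])

```text
time: 11.15
tool_pos: [0.4614, 0.3824, 0.1889]
tool_rot: [-2.38, 1.563, 0.553]
contact_force: [0.1, 0.4, -1.0]
opening: 0.0442
```

```bash
python3 - <<'E'
from h import *
im=robot.read_camera('wrist')[:,:,::-1]; cv2.imwrite('pics/w5.png',im)
im=robot.read_camera('top')[:,:,::-1]; cv2.imwrite('pics/top2.png',cv2.resize(im[80:240,300:460],None,fx=3.7,fy=3.7,interpolation=cv2.INTER_CUBIC))
plan((.567,-.185,.19),np.pi/2)
E
```

```text
t 11.25 tcp [0.4596 0.3811 0.1846] F [-0.38  0.14 -1.98] open 0.0441
tool y ang -101.97604104446349 z [-0.978  0.208  0.   ] x [-6.e-04 -5.e-04 -1.e+00]
norm shift [-0.0129  1.3288 -0.5564] mm [  -5.2  531.5 -222.6]
twist norm 2.8004 deg 168.02394129293174 q6 2.3439827743976154
twist norm -0.1996 deg -11.97605870706825 q6 2.3439827743976154
```

View pics/w5.png

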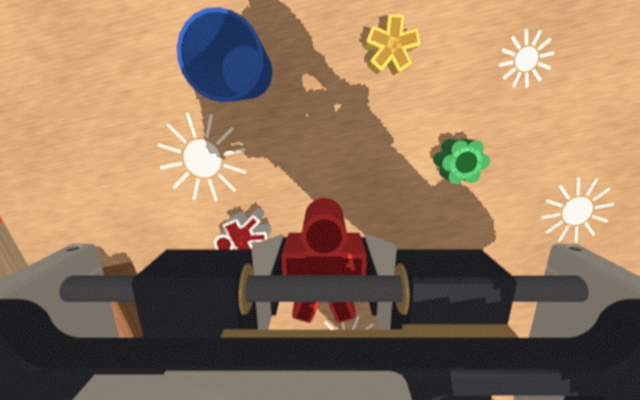

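View pics/top2.png

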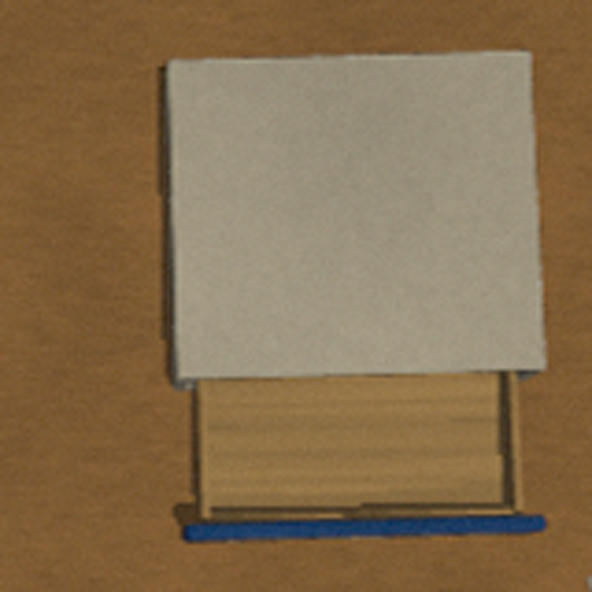

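The cutter is held at (323,255) in the wrist view, and the drawer stands open with clear floor from crop rows 378 to 508. I'll compute the drop point.

```bash
python3 - <<'E'
from h import *
Q=lambda u,v:(u/3.7+300,v/3.7+80)
print('face',onz('top',Q(185,540),.066),onz('top',Q(545,530),.066))
print('back of front plate',onz('top',Q(365,520),.066),'unit edge',onz('top',Q(365,378),.069))
print('front edge inner floor',onz('top',Q(300,508),.021),'walls inner',onz('top',Q(210,440),.021),onz('top',Q(500,440),.021))
E
```

```text
face [ 0.50156147 -0.05139133  0.066     ] [ 0.50344694 -0.31253957  0.066     ]
back of front plate [ 0.51338805 -0.18243787  0.066     ] unit edge [ 0.6169045  -0.18558937  0.069     ]
front edge inner floor [ 0.52528702 -0.14103027  0.021     ] walls inner [ 0.57824745 -0.07453541  0.021     ] [ 0.57362704 -0.2938057   0.021     ]
```

>>> move_arm([
  [0,0.12,-0.06,-0.1],
  [0,0.26,-0.12,-0.2],
  [0,0.4,-0.18,-0.2],
  [0,0.54,-0.24,-0.2],
  [0,0.68,-0.28,-0.2],
])

```text
time: 11.88
tool_pos: [0.5124, 0.09, 0.1831]
tool_rot: [0.081, 1.567, -3.061]
contact_force: [-0.1, 0.2, -0.5]
opening: 0.0438
```

```bash
python3 - <<'E'
from h import *
plan((.571,-.185,.15),np.pi/2)
E
```

```text
t 11.88 tcp [0.5124 0.09   0.1831] F [-0.07  0.18 -0.53] open 0.0438
tool y ang -89.98903786765337 z [-1.    -0.     0.004] x [-3.5e-03 -3.0e-04 -1.0e+00]
norm shift [ 0.0823  0.6875 -0.1468] mm [ 32.9 275.  -58.7]
twist norm -2.9998 deg -179.98909591887812 q6 1.5972680745639154
twist norm 0.0002 deg 0.010904081121865281 q6 1.5972680745639154
```

>>> move_arm([
  [0,0.14,-0.03,0],
  [0.02,0.28,-0.06,0],
  [0.04,0.42,-0.09,0],
  [0.06,0.56,-0.12,0],
  [0.08,0.66,-0.14,0],
])

```text
time: 12.5
tool_pos: [0.5682, -0.174, 0.1504]
tool_rot: [-0.36, 1.567, 2.781]
contact_force: [-0.6, -0.7, -1.2]
opening: 0.0441
```

>>> move_arm([
  [0,0,0,0],
  [0,0,0,0],
])

```text
time: 12.75
tool_pos: [0.5683, -0.1711, 0.1515]
tool_rot: [-0.518, 1.567, 2.624]
contact_force: [-0.5, 1.2, -0.5]
opening: 0.0441
```

```bash
python3 - <<'E'
from h import *
plan((.571,-.185,.08),np.pi/2)
im=robot.read_camera('wrist')[:,:,::-1]; cv2.imwrite('pics/w6.png',im)
E
```

```text
t 12.75 tcp [ 0.5683 -0.1711  0.1515] F [-0.54  1.17 -0.52] open 0.0441
tool y ang -89.99188147923253 z [-1.    -0.     0.003] x [-0.003   0.0017 -1.    ]
norm shift [ 0.1788  0.0351 -0.0074] mm [71.5 14.  -3. ]
twist norm -2.9999 deg -179.99158545707036 q6 1.1488068714137176
twist norm 0.0001 deg 0.008414542929628227 q6 1.1488068714137176
```

View pics/w6.png

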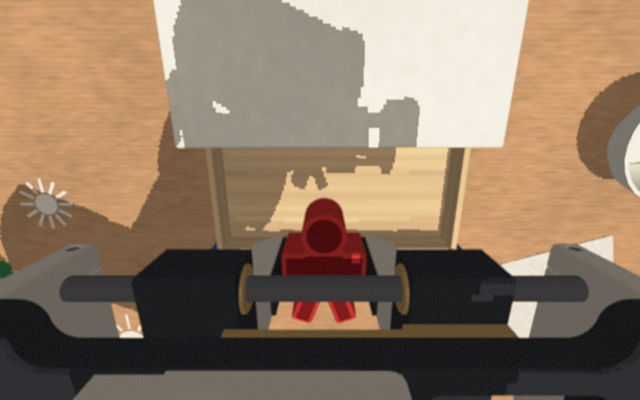

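```bash
python3 - <<'E'
from h import *
o=robot.observe()
print('unit edge',onz('wrist',(340,148),.069,o),'floor front edge row236',onz('wrist',(440,236),.021,o),'wall top front edge',onz('wrist',(440,247),.049,o))
plan((.571,-.185,.034),np.pi/2)
E
```

```text
unit edge [ 0.61993888 -0.18407099  0.069     ] floor front edge row236 [ 0.51997059 -0.29698559  0.021     ] wall top front edge [ 0.52047358 -0.28618827  0.049     ]
t 12.8 tcp [ 0.5686 -0.1707  0.1522] F [ 0.11 -0.01 -0.9 ] open 0.044
tool y ang -89.93527484184719 z [-1.    -0.001  0.002] x [-0.0021  0.0012 -1.    ]
norm shift [ 0.2953  0.0362 -0.0067] mm [118.1  14.5  -2.7]
twist norm -2.9989 deg -179.93513292455037 q6 1.1487425484193303
twist norm 0.0011 deg 0.06486707544963145 q6 1.1487425484193303
```

>>> move_arm([
  [0.08,0.036,-0.005,0],
  [0.18,0.036,-0.005,0],
  [0.26,0.036,-0.005,0],
  [0.29,0.036,-0.005,0],
  [0.29,0.036,-0.005,0],
])

```text
time: 13.42
tool_pos: [0.5712, -0.1854, 0.0371]
tool_rot: [-0.419, 1.57, 2.724]
contact_force: [0.7, 0.4, -1.3]
opening: 0.0439
```

>>> move_arm([
  [0.008,0,0,0],
  [0.016,0,0,0],
  [0.016,0,0,0],
  [0.016,0,0,0],
])

```text
time: 13.92
tool_pos: [0.5713, -0.1864, 0.0311]
tool_rot: [2.566, 1.57, -0.575]
contact_force: [-0.1, -0.6, -1.1]
opening: 0.044
```

>>> move_arm([
  [0.005,0,0,0],
  [0.01,0,0,0],
  [0.01,0,0,0],
])

```text
time: 14.3
tool_pos: [0.571, -0.1863, 0.0265]
tool_rot: [-0.294, 1.57, 2.848]
contact_force: [0.5, -0.5, -0.0]
opening: 0.0438
```

>>> move_arm([
  [0.001,0,0,0],
  [0.001,0,0,0],
  [0.001,0,0,0],
  [0.001,0,0,0],
], gripper=0.2)

```text
time: 14.8
tool_pos: [0.5712, -0.1863, 0.0264]
tool_rot: [2.195, 1.571, -0.946]
contact_force: [0.1, -0.4, -0.5]
opening: 0.0731
```

>>> move_arm([
  [0,0,0,0],
  [-0.05,0,0,0],
  [-0.2,0,0,0],
  [-0.35,0,0,0],
  [-0.4,0,0,0],
])

```text
time: 15.42
tool_pos: [0.5727, -0.1869, 0.191]
tool_rot: [2.695, 1.563, -0.446]
contact_force: [0.5, -0.4, -0.2]
opening: 0.0734
```

```bash
python3 - <<'E'
from h import *
plan((.47,-.185,.185),np.pi/2)
im=robot.read_camera('wrist')[:,:,::-1]; cv2.imwrite('pics/w7.png',im)
E
```

```text
t 15.43 tcp [ 0.5727 -0.1869  0.191 ] F [ 0.51 -0.42 -0.17] open 0.0734
tool y ang -89.97596983653725 z [-1.    -0.    -0.007] x [ 0.0066 -0.0032 -1.    ]
norm shift [ 0.0132 -0.005   0.2569] mm [  5.3  -2.  102.8]
twist norm -2.9996 deg -179.9747737625362 q6 1.1277197451763785
twist norm 0.0004 deg 0.02522623746380168 q6 1.1277197451763785
```

View pics/w7.png

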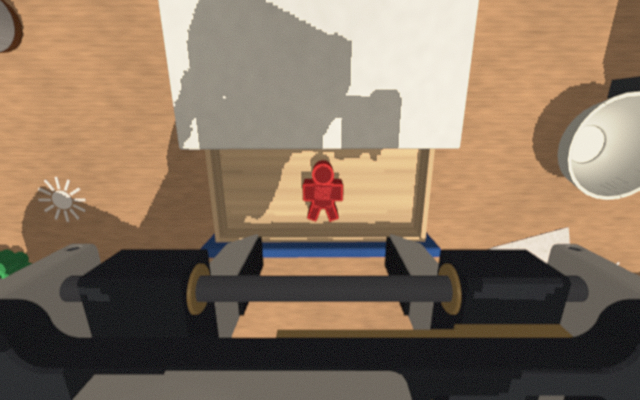

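The cutter lies flat in the tray at (322,190), released. Now I go in front of the drawer to close it.

>>> move_arm([
  [0,0,0.14,0],
  [0,0,0.28,0],
  [0.12,0,0.29,0],
  [0.25,0,0.29,0],
  [0.37,0,0.29,0],
], gripper=1)

```text
time: 16.1
tool_pos: [0.4545, -0.1861, 0.0365]
tool_rot: [-0.251, 1.571, 2.891]
contact_force: [0.7, -0.7, 0.5]
opening: 0.0283
```

>>> move_arm([
  [0,0,0,0],
  [0,0,0,0],
])

```text
time: 16.35
tool_pos: [0.4558, -0.1867, 0.0394]
tool_rot: [2.556, 1.57, -0.585]
contact_force: [-0.1, -0.2, 1.2]
opening: 0.0081
```

```bash
python3 - <<'E'
from h import *
plan((.49,-.184,.038),np.pi/2)
E
```

```text
t 16.35 tcp [ 0.4558 -0.1867  0.0394] F [-0.09 -0.24  1.2 ] open 0.0081
tool y ang -89.97446644211249 z [-1.    -0.    -0.001] x [ 1.1e-03 -7.0e-04 -1.0e+00]
norm shift [ 0.0035 -0.0067 -0.0854] mm [  1.4  -2.7 -34.2]
twist norm -2.9996 deg -179.97442249650274 q6 1.025968781904144
twist norm 0.0004 deg 0.0255775034972662 q6 1.025968781904144
```

>>> move_arm([
  [0,-0.005,-0.03,0],
  [0,-0.005,-0.06,0],
  [0,-0.005,-0.075,0],
  [0,-0.005,-0.08,0],
  [0,-0.005,-0.08,0],
])

```text
time: 16.98
tool_pos: [0.4871, -0.1842, 0.0383]
tool_rot: [-0.167, 1.57, 2.975]
contact_force: [-0.2, 0.1, 0.8]
opening: 0.0004
```

>>> move_arm([
  [0,0,-0.004,0],
  [0,0,-0.008,0],
  [0,0,-0.012,0],
  [0,0,-0.016,0],
  [0,0,-0.02,0],
])

```text
time: 17.6
tool_pos: [0.4949, -0.1843, 0.0383]
tool_rot: [-0.126, 1.57, 3.016]
contact_force: [-3.1, -0.9, 1.2]
opening: 0.0006
```

>>> move_arm([
  [0,0,-0.006,0],
  [0,0,-0.014,0],
  [0,0,-0.024,0],
  [0,0,-0.034,0],
  [0,0,-0.044,0],
])

```text
time: 18.23
tool_pos: [0.513, -0.1843, 0.0383]
tool_rot: [0.135, 1.571, -3.006]
contact_force: [-3.5, -0.8, 2.0]
opening: 0.0004
```

>>> move_arm([
  [0,0,-0.011,0],
  [0,0,-0.022,0],
  [0,0,-0.033,0],
  [0,0,-0.044,0],
  [0,0,-0.055,0],
])

```text
time: 18.85
tool_pos: [0.5349, -0.1842, 0.0383]
tool_rot: [-0.213, 1.57, 2.929]
contact_force: [-5.1, -0.7, 1.2]
opening: 0.0004
```

>>> move_arm([
  [0,0,-0.011,0],
  [0,0,-0.022,0],
  [0,0,-0.033,0],
  [0,0,-0.044,0],
  [0,0,-0.052,0],
])

```text
time: 19.48
tool_pos: [0.5556, -0.1842, 0.0383]
tool_rot: [-0.257, 1.57, 2.885]
contact_force: [-5.7, -1.4, 3.0]
opening: 0.0008
```

>>> move_arm([
  [0,0,-0.009,0],
  [0,0,-0.018,0],
  [0,0,-0.027,0],
  [0,0,-0.036,0],
  [0,0,-0.044,0],
])

```text
time: 20.1
tool_pos: [0.5731, -0.1841, 0.0383]
tool_rot: [-0.307, 1.57, 2.835]
contact_force: [-5.8, -0.1, 2.1]
opening: 0.0006
```

>>> move_arm([
  [0,0,-0.007,0],
  [0,0,-0.014,0],
  [0,0,-0.021,0],
  [0,0,-0.026,0],
  [0,0,-0.03,0],
])

```text
time: 20.72
tool_pos: [0.5851, -0.1841, 0.0383]
tool_rot: [-0.388, 1.57, 2.754]
contact_force: [-5.1, 0.0, 3.0]
opening: 0.0006
```

>>> move_arm([
  [0,0,-0.003,0],
  [0,0,-0.006,0],
  [0,0,-0.009,0],
  [0,0,-0.011,0],
  [0,0,-0.011,0],
])

```text
time: 21.35
tool_pos: [0.5897, -0.1841, 0.0383]
tool_rot: [-0.888, 1.571, 2.254]
contact_force: [-4.2, 0.1, 2.4]
opening: 0.0002
```

>>> move_arm([
  [0,0,-0.002,0],
  [0,0,-0.002,0],
])

```text
time: 21.6
tool_pos: [0.5905, -0.1841, 0.0383]
tool_rot: [-1.811, 1.571, 1.331]
contact_force: [-4.7, 0.1, 2.7]
opening: 0.0003
```

>>> move_arm([
  [0,0,-0.002,0],
  [0,0,-0.002,0],
])

```text
time: 21.85
tool_pos: [0.5911, -0.1841, 0.0383]
tool_rot: [-0.624, 1.57, 2.518]
contact_force: [-4.8, 1.6, 2.2]
opening: 0.0005
```

>>> move_arm([
  [0,0,-0.002,0],
  [0,0,-0.002,0],
])

```text
time: 22.1
tool_pos: [0.5919, -0.1841, 0.0383]
tool_rot: [-0.555, 1.57, 2.587]
contact_force: [-4.4, 0.4, 2.0]
opening: 0.0004
```

>>> move_arm([
  [0,0,-0.002,0],
  [0,0,-0.002,0],
])

```text
time: 22.35
tool_pos: [0.5926, -0.1841, 0.0383]
tool_rot: [-0.495, 1.57, 2.647]
contact_force: [-6.0, 0.5, 2.2]
opening: 0.0006
```

>>> move_arm([
  [0,0,-0.0015,0],
  [0,0,-0.0015,0],
])

```text
time: 22.6
tool_pos: [0.5928, -0.1841, 0.0383]
tool_rot: [-0.275, 1.569, 2.868]
contact_force: [-7.6, 0.9, 2.9]
opening: 0.0006
```

>>> move_arm([
  [0,0,-0.001,0],
  [0,0,-0.001,0],
])

```text
time: 22.85
tool_pos: [0.5929, -0.1841, 0.0383]
tool_rot: [-0.238, 1.569, 2.904]
contact_force: [-8.1, 0.3, 4.2]
opening: -0.0
```

>>> move_arm([
  [0,0,-0.0015,0],
  [0,0,-0.0015,0],
  [0,0,-0.0015,0],
])

```text
time: 23.22
tool_pos: [0.5931, -0.1841, 0.0383]
tool_rot: [-0.206, 1.568, 2.936]
contact_force: [-10.1, 0.5, 5.1]
opening: 0.0004
```

Same force and position as the first trip. I ease off slowly and watch for the latch to hold.

>>> move_arm([
  [0,0,0.004,0],
  [0,0,0.01,0],
  [0,0,0.016,0],
  [0,0,0.022,0],
  [0,0,0.028,0],
])

```text
time: 23.85
tool_pos: [0.5837, -0.1845, 0.0384]
tool_rot: [2.798, 1.569, -0.343]
contact_force: [0.6, 0.1, -0.4]
opening: 0.0006
```

>>> move_arm([
  [0,0,0.01,0],
  [0,0,0.02,0],
  [0,0,0.03,0],
  [0,0,0.03,0],
])

```text
time: 24.35
tool_pos: [0.571, -0.1844, 0.0384]
tool_rot: [2.375, 1.571, -0.767]
contact_force: [0.6, -0.7, 0.8]
opening: 0.0005
```

Contact is lost at x≈0.584, so the latch holds. I move clear and check.

>>> move_arm([
  [0,0,0.1,0],
  [0,0,0.2,0],
  [-0.1,0,0.3,0],
  [-0.25,0,0.4,0],
  [-0.4,0,0.5,0],
])

```text
time: 24.98
tool_pos: [0.3807, -0.1843, 0.1839]
tool_rot: [2.242, 1.57, -0.899]
contact_force: [-0.0, -1.6, 1.4]
opening: 0.0007
```

>>> move_arm([
  [0,0,0,0],
  [0,0,0,0],
  [0,0,0,0],
  [0,0,0,0],
])

```text
time: 25.48
tool_pos: [0.3819, -0.184, 0.1812]
tool_rot: [-0.631, 1.568, 2.512]
contact_force: [-1.1, 0.4, 0.1]
opening: 0.0003
```

```bash
python3 - <<'E'
from h import *
im=robot.read_camera('top')[:,:,::-1]; cv2.imwrite('pics/top9.png',im)
a=cv2.imread('pics/top0.png')
def face(i):
    h=cv2.cvtColor(i,cv2.COLOR_BGR2HSV); m=(h[...,0]>100)&(h[...,0]<125)&(h[...,1]>150); m[:, :340]=0;m[:,460:]=0;m[:80]=0
    return [np.where(m[:,c])[0][[0,-1]].tolist() if m[:,c].any() else None for c in(360,380,395,430)]
print(face(a),face(im))
d=cv2.absdiff(a,im)[85:300,135:300].max(2); print('changed px left region',(d>60).sum())
im=robot.read_camera('wrist')[:,:,::-1]; cv2.imwrite('pics/w9.png',im)
plan((.4,-.184,.2))
E
```

```text
[[188, 191], [187, 189], [187, 190], [186, 188]] [[188, 191], [187, 189], [187, 190], [186, 188]]
changed px left region 303
t 25.57 tcp [ 0.3819 -0.1841  0.1815] F [0.18 0.68 0.07] open 0.001
tool y ang -89.95557308410356 z [-1.    -0.001  0.001] x [-0.0015  0.0011 -1.    ]
norm shift [-0.0463 -0.0003 -0.0453] mm [-18.5  -0.1 -18.1]
```

View pics/top9.png

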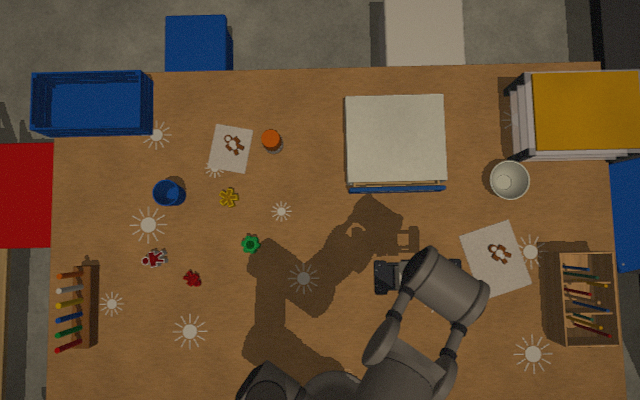

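View pics/w9.png

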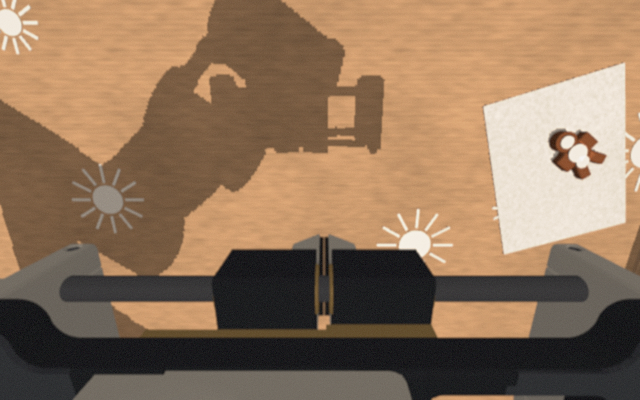

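The blue front is back on exactly its starting pixel rows (186–191). The other objects sit where they were, the larger red cutter is gone from the table, and the arm is clear.

```bash
python3 -c "
from cell import robot
print(robot.hand_in())"
```

```text
the job is handed in; nothing more can be done
None
```

I opened the drawer by its touch latch, put the larger red cutter inside, and pushed the drawer shut until it latched again. The job was handed in at about 25.6 s.

- **Opening:** I felt for the latch in steps of 0.4 to 2.4 mm. The push peaked at about 10 N along x (11 N in total) at the rubber stop. After I backed off, the top camera showed the drawer sprung open.
- **Cutter:** I set it down flat on the clear part of the tray floor and let go. The wrist camera confirmed it lying there before I closed the drawer.
- **Closing:** The push again ended at about 10 N (11 N in total). When I eased off, contact was lost at x ≈ 0.584 and the drawer stayed shut.
- **Last checks:** About 1.5 s later, the drawer front was on the same pixel rows as at the start, and the arm was clear and touching nothing. The other objects looked unmoved by eye; I did not measure them one by one.

The cutter cannot be seen once the drawer is shut, so its final position in the tray is inferred from the view before closing. One measurement disagreed: the scene camera put the unit's corners 2 to 10 mm away from where the top camera did. I worked from the top and wrist views and from feel instead.

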